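# Key an ink jar onto a desktop mixer and hold it down

## Robot

A 6-joint arm with a two-finger parallel gripper is mounted at the origin on the work surface. World frame = base frame: x ahead of the robot, y to its left, z up, the work surface at z = 0. Lengths are in m, angles in rad, forces in N, time in s.
With the tool pointing down it reaches from about 0.375 to 0.9 m from the base axis. Payload 3.1 kg.
Tool frame: the origin (TCP) lies midway between the tips of the shut fingers; the grasp point (between the pads) lies 19 mm behind it; x points along the fingers, y is the direction in which the jaws open and shut, and the axes are right-handed (so a half turn about x gives the same grasp; the last joint's range is limited). The gripper opens to 85 mm and grips with 20 to 120 N. Pads are 22 mm wide; open, the fingers measure 114 mm over their backs; the gripper's body (76 mm by 85 mm) begins 54 mm behind the grasp point. The pads swing forward as they close: fully open they stand 13 mm farther back than shut.
Start: joints at [-1.369, 0.527, 1.433, -0, 1.181, -0.178], TCP at [0.232, -0.58, 0.231] pointing down, gripper open.
Joint ranges: [-3.08, 3.08], [-0.75, 2.2], [0.22, 2.44], [-1.43, 4.57], [0, 2.65], [-2.85, 2.85]. Speed limits (rad/s): [2.79, 2.79, 3.14, 3.14, 3.14, 3.14].

## Interface

Orientations are given as a unit quaternion [x, y, z, w].
In Python, from station import manip gives the robot as it stands.
- The arm moves only by the tool carry_out, never from a script. Its argument "commands" is a list that holds one entry, the list of rows, each a list of 7 numbers: the shift along the tool's x, y, z in units of 25 mm (1.0 is 25 mm), then the turn, a rotation vector about the tool's x, y, z in units of 5 degrees (1.0 is 5 degrees), then the finger opening in mm, from 0 to 85.4. A call has exactly 5 rows; each row is the pose to reach, as a shift and turn from the pose commanded when the call began, along the tool's axes at that moment; what a row does not reach only later rows make up. A row lasts 1/10 s, in which the tool goes at most 50 mm and 8.59 degrees, less where a joint would pass 70% of its speed; a pose out of reach is approached as far as the arm can. A call with a gripper value outside its range is refused whole. The fingers move at their own pace and stop on an object; "force" is the grip in N (left out, the last holds). Time passes only in rows, so rows that repeat a pose let the fingers close, or fill a call up. It gives the time, the measured TCP pose, the force and the opening at its end, in the units of the state.
- manip.sense(): the state, without advancing time (a new reading comes with each control period).
- manip.snapshot(name): name is "side" or "top" or "wrist"; returns a dict with "image" (420x560x3 uint8, red, green, blue), "fx", "fy", "cx", "cy" (pixels), "rvec" (rotation vector, rad) and "tvec" (3), from world to camera coordinates, as OpenCV has them. Camera axes: x right, y down, z forward; pixel columns grow to the right and rows downward; lengths in m; the calibration is good to about 2 mm. A picture is of the moment at which its call begins. There is no depth.
- manip.sign_off(): hands the job in, once; it reports no verdict.
The state is a dict: "t": time; "q": joint angles; "qd": joint speeds; "tau": joint torques, N m; "tcp_pos": TCP position; "tool_rot": TCP orientation; "force": force on the tool from outside, world axes, zero at the start; "ft_torque": the same for the moment, N m; "finger_gap": opening from 0.0 (shut) to 1.0 (fully open).
Only numpy, scipy, OpenCV 4.12 (cv2) and the standard library are available. Lean on these libraries where they do the work, as an engineer would, in place of code of your own. Each camera call takes 0.05 s, during which the arm holds its last target.

## Task

Mix the ink: take the jar with the knurled collar, keep it upright and stand it in the round dock on top of the desktop mixer. Turn it there until the hidden keyway under its foot drops over the drive pin, then push it fully home against the sprung pad. The mixer runs only while the jar is held down, so finish still gripping the jar and pushing it home; leave the ink bottle, the timer and the palette where they are.

Things in the scene. Friction and masses are not known exactly. Their poses are not given: they have to be found in the camera images.
- jar: closed ink jar, loose, 190 to 330 g, standing on the table, one rigid round piece 56 mm in diameter, 74 mm high. From its underside up: black foot (0 to 24 mm, bottom edge chamfered 3 mm), knurled bare-aluminium collar to grip (24 to 60 mm), black screw cap (60 to 74 mm, 46 mm in diameter). Origin: centre of the underside, z up
- keyway (a point): hidden crossed keyway in the jar's underside: two straight slots 9.5 mm wide and 14 mm deep, crossing at right angles on the axis, along the jar's own x and y, so the jar fits the pin at four angles a quarter turn apart (each within about 0.1 rad). The point: on the jar's axis, at its underside (same as the jar's origin and axes)
- mixer: desktop ink mixer, fixed to the table, does not move: low white box 150 x 140 x 60 mm (x, y, z) with a small grey dial and a switch on its front (-x) face and, on the centre of its top, the round grey dock. Origin: centre of its underside, z up
- dock (a point): point on the dock's upright axis at the level of the mixer's top face, 60 mm above the table. The dock is a round wall open at the top, 59 mm inside and 70 mm outside diameter, rising 22 mm above this point (1.5 mm clearance round the jar). The jar is fully home when its underside is 4 mm above this point
- pin (a point): point on the dock's axis at the top of the drive pin, 11 mm above the mixer's top face: a level steel cross pin 5 mm thick, 36 mm long, centred on the axis. Its direction about the upright differs each time and must be seen or felt (this point's axes are the mixer's); it does not turn by hand. An unkeyed jar is stopped here, its underside at this point, 7 mm short of home
- pad (a joint): travel in m of the sprung black pad ring in the dock: 0 up, 0.010 fully down. Up, its top is 14 mm above the mixer's top face; down, 4 mm. An unkeyed jar presses it only 0.003. The spring pushes up with 5 N at 0, 7 N at 0.003 and 12 N at 0.010; the jar's weight alone does not press it down
- ink_bottle: bystander: small green glass ink bottle, 48 mm in diameter, 75 mm high, loose. Origin: centre of its underside
- timer: bystander: white kitchen timer with a dial, 45 x 75 x 80 mm, loose. Origin: centre of its underside
- palette: bystander: white ceramic flower palette of six small wells, 140 mm across, 16 mm high, loose. Origin: centre of its underside
Not all that is in view belongs to the job. Leave any purple look-alike of the mixer alone.

How it is judged:
By the outcome, as a careful person would: the job done as asked, in the order asked, and still so for the second after the job is handed in, while the arm keeps its last pose, push and grip.
It also fails if it takes over 64 s, if anything falls off the work surface, if the arm or the gripper's body presses on something with over 40 N, if the wrist force passes 120 N, or if a joint passes its speed limit or range.

## Working session

There is one attempt and no reset: what is moved stays moved. The work goes in short steps, Python scripts to look and compute and a tool call to move; the robot and the scene stay as the last step left them, time stands still between calls to the robot, and variables do not carry over. Pictures are saved under pics/ and viewed, and the job is handed in when it is done.

Besides the shell and the picture viewer there is one more tool, called after "Emit:" as a command line: name --argument value ..., lists and objects as JSON in quotes. carry_out: Moves the arm, as the interface text tells. Its arguments: {"type":"object","properties":{"commands":{"type":"array"},"force":{"type":"number"}},"required":["commands"]}

```bash
ls; mkdir -p pics; cat > h.py <<'E'
import numpy as np, cv2
from station import manip
def snap(n,f):
    s=manip.snapshot(n); cv2.imwrite('pics/'+f,s['image'][:,:,::-1]); return s
def ray(s,u,v):
    R=cv2.Rodrigues(np.array(s['rvec'],float))[0]; t=np.array(s['tvec'],float).ravel()
    d=R.T@np.array([(u-s['cx'])/s['fx'],(v-s['cy'])/s['fy'],1.]); return -R.T@t,d
def onz(s,u,v,z):
    c,d=ray(s,u,v); return c+d*(z-c[2])/d[2]
def proj(s,p):
    R=cv2.Rodrigues(np.array(s['rvec'],float))[0]; q=R@np.array(p)+np.array(s['tvec'],float).ravel()
    return s['fx']*q[0]/q[2]+s['cx'], s['fy']*q[1]/q[2]+s['cy']
E
python3 - <<'E'
from h import *
import pickle
d={n:snap(n,n+'0.png') for n in('side','top','wrist')}
pickle.dump(d,open('s0.pkl','wb'))
for n in d:print(n,-cv2.Rodrigues(np.array(d[n]['rvec']))[0].T@np.array(d[n]['tvec']).ravel(),d[n]['fx'])
print(manip.sense())
E
```

```text
pics
side [0.3961968  0.66274485 0.65430651] 437.8810340824487
top [ 0.44463659 -0.06366415  1.04523588] 406.7028450571481
wrist [ 0.30261656 -0.55155827  0.3734951 ] 370.1409063104717
{'t': 0.15, 'q': array([-1.36849304e+00,  5.28248629e-01,  1.43359447e+00, -1.94391701e-05,
        1.18138161e+00, -1.78569544e-01]), 'qd': array([ 9.99195947e-05, -3.62322099e-03, -3.33718697e-03, -5.56567977e-04,
        3.05104472e-04,  1.18725330e-03]), 'tau': array([ 7.21038869e-04, -4.42745054e+01, -1.78276241e+01, -3.28658898e-04,
        5.64790447e-03,  8.47747089e-06]), 'tcp_pos': array([ 0.23220448, -0.57968721,  0.23056517]), 'tool_rot': array([-0.69430958, -0.13442585,  0.69433598, -0.13327205]), 'force': array([-0.279097  , -0.05830233,  0.06610184]), 'ft_torque': array([-0.00429851,  0.00175575, -0.01744095]), 'finger_gap': 1.0004298606589725}
```

View pics/top0.png

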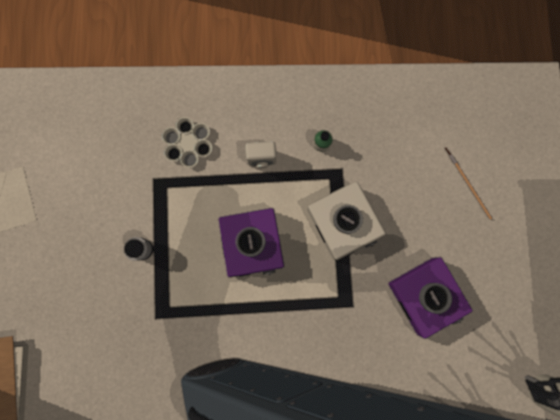

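View pics/side0.png

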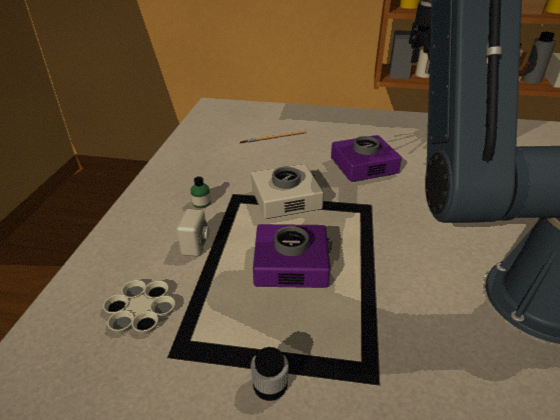

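View pics/wrist0.png

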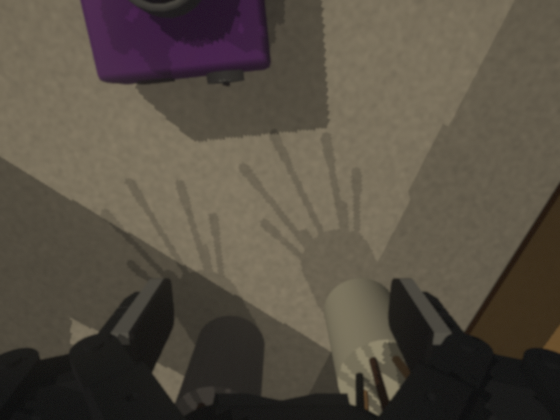

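The top view shows the jar at about (138,248) and the white mixer's dock at about (347,219), with the pin seen as a bright bar. The purple decoys are at (250,242) and (436,297). I'll zoom in and measure.

```bash
python3 - <<'E'
from h import *
import pickle
d=pickle.load(open('s0.pkl','rb'))
t=d['top']['image'][:,:,::-1]; s=d['side']['image'][:,:,::-1]
def c(im,x,y,r,k): return cv2.resize(im[y-r:y+r,x-r:x+r],(k,k),interpolation=cv2.INTER_CUBIC)
g=lambda im:np.clip(im.astype(float)*1.8,0,255).astype(np.uint8)
cv2.imwrite('pics/z1.png',g(np.hstack([c(t,140,248,30,400),c(t,347,219,25,400)])))
cv2.imwrite('pics/z2.png',g(np.hstack([c(s,270,372,40,400),c(s,286,178,25,400)])))
for uv in [(140,248)]:
  print('jar@74',onz(d['top'],*uv,.074))
print('dock@82',onz(d['top'],347,219,.082))
E
```

```text
jar@74 [0.48453467 0.25901592 0.074     ]
dock@82 [ 0.5446899  -0.23358846  0.082     ]
```

View pics/z1.png

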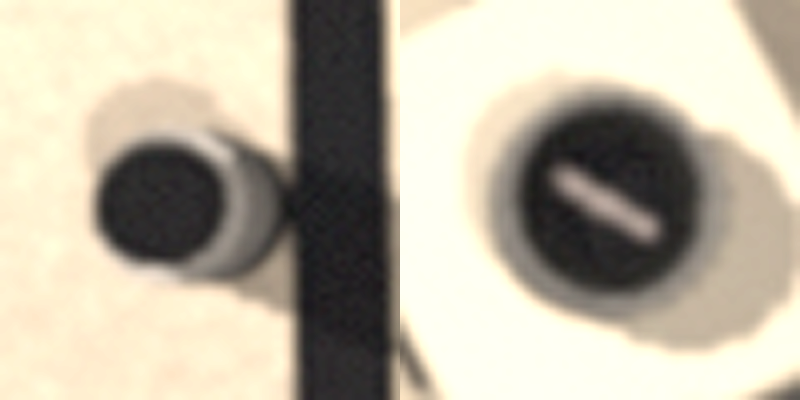

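View pics/z2.png

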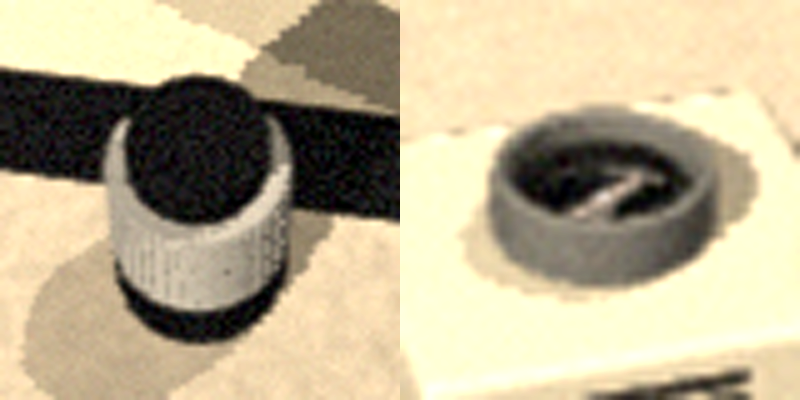

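```bash
python3 - <<'E'
from h import *
import pickle
from scipy.spatial.transform import Rotation as R
d=pickle.load(open('s0.pkl','rb'));T=d['top'];S=d['side']
def blob(im,m,x,y):
    n,l,st,c=cv2.connectedComponentsWithStats(m.astype(np.uint8)); k=l[y,x]; return c[k],st[k],l==k
t=T['image'].astype(int)
g=t.sum(2)
# cap in top
w=np.zeros(g.shape,bool); w[225:275,115:152]=1
c,st,_=blob(t,(g<110)&w,134,248);print('cap',c,st,onz(T,*c,.074), 'diam', st[2]*.97/T['fx'])
# side cap
gs=S['image'].astype(int).sum(2); 
# zoomed: cap centre (199,150)/5
u,v=230+199/5-.5,332+150/5-.5; print('side cap',onz(S,u,v,.074))
# pin
sub=g[205:235,332:362]; 
yy,xx=np.mgrid[205:235,332:362]
ins=((xx-347.6)**2+(yy-219.2)**2<9**2)
thr=g[205:235,332:362]>180
m=ins&thr; print(m.sum(),g[219,335:360])
pts=np.c_[xx[m],yy[m]].astype(np.float32); cen=pts.mean(0)
vx,vy,_,_=cv2.fitLine(pts,cv2.DIST_L2,0,.01,.01).ravel()
P=[onz(T,cen[0]+k*vx*7,cen[1]+k*vy*7,.071) for k in(-1,1)]
print('pin',cen,onz(T,*cen,.071),'ang',np.degrees(np.arctan2(*(P[1]-P[0])[1::-1])))
# dark inside
m=(g<200); m[:195]=0;m[245:]=0;m[:,:320]=0;m[:,375:]=0
n,l,stt,cc=cv2.connectedComponentsWithStats(m.astype(np.uint8)); 
for k in range(1,n):
  if stt[k][4]>40: print(cc[k],stt[k],onz(T,*cc[k],.074))
# side dock rim: crop centre offset (286-25,178-25), scale 8
for z,(a,b) in {.082:((603),(170))}.items():
  a-=400; print('side dock rim',onz(S,261+a/8-.5,153+b/8-.5,z))
print('side pin',onz(S,261+(612-400)/8-.5,153+192/8-.5,.071))
s=manip.sense(); print(R.from_quat(s['tool_rot']).as_matrix().round(3))
E
```

```text
cap [133.76666667 248.2125    ] [125 240  18  17 240] [0.48428619 0.2737079  0.074     ] diam 0.04293060698295975
side cap [0.48429825 0.28077423 0.074     ]
40 [211 160  90  49  50  52  54  75 112 156 217 263 284 274 236 185 128  91
  67  63  58  67  71 102 164]
pin [347.425 219.125] [ 0.54551258 -0.23654446  0.071     ] ang -122.32244091963024
[347.68171558 218.42437923] [336 207  24  24 443] [ 0.54688561 -0.23669705  0.074     ]
side dock rim [ 0.54645893 -0.23469229  0.082     ]
side pin [ 0.54448245 -0.23988177  0.071     ]
[[-0.     0.372 -0.928]
 [ 0.002 -0.928 -0.372]
 [-1.    -0.002 -0.   ]]
```

Emit:
carry_out --commands '[[[0,-1,-1.5,0,0,0,85],[0,-2,-3,0,0,0,85],[0,-3,-4.5,0,0,0,85],[0,-4,-6,0,0,0,85],[0,-5,-7.5,0,0,0,85]]]' --force 40

```text
t: 0.65
tcp_pos: [0.3605, -0.3928, 0.2311]
tool_rot: [-0.694, -0.134, 0.694, -0.133]
force: [0.1, -0.6, -0.5]
finger_gap: 0.999
```

Emit:
carry_out --commands '[[[0,-1.3,-1.3,0,0,0,85],[0,-2.6,-2.6,0,0,0,85],[0,-3.9,-3.9,0,0,0,85],[0,-5.2,-5.2,0,0,0,85],[0,-6.5,-6.5,0,0,0,85]]]'

```text
t: 1.15
tcp_pos: [0.4507, -0.1814, 0.2313]
tool_rot: [0.694, 0.134, -0.694, 0.134]
force: [0.6, -0.4, 0.5]
finger_gap: 0.994
```

Emit:
carry_out --commands '[[[0,-1.64,-0.8,0,0,0,85],[0,-3.3,-1.6,0,0,0,85],[0,-4.9,-2.4,0,0,0,85],[0,-6.5,-3.2,0,0,0,85],[0,-8.2,-4,0,0,0,85]]]'

```text
t: 1.65
tcp_pos: [0.467, 0.0459, 0.2313]
tool_rot: [0.694, 0.134, -0.694, 0.134]
force: [0.6, 0.2, 0.7]
finger_gap: 0.997
```

Emit:
carry_out --commands '[[[0,-1.64,-0.8,0,0,0,85],[0,-3.3,-1.6,0,0,0,85],[0,-4.9,-2.4,0,0,0,85],[0,-6.5,-3.2,0,0,0,85],[0,-8.2,-4.1,0,0,0,85]]]'

```text
t: 2.15
tcp_pos: [0.4855, 0.2744, 0.2311]
tool_rot: [-0.694, -0.134, 0.695, -0.134]
force: [1.3, -0.4, -0.2]
finger_gap: 0.995
```

```bash
python3 - <<'E'
from h import *
import pickle
d={n:snap(n,n+'1.png') for n in('side','top','wrist')}
pickle.dump(d,open('s1.pkl','wb'))
s=manip.sense();print(s['tcp_pos'],s['q'])
for z in(.074,.0):print(proj(d['wrist'],[.484,.274,z]))
E
```

```text
[0.48566696 0.27525423 0.23097927] [3.15399274e-01 4.37965300e-01 1.60249405e+00 9.32370231e-05
 1.10087513e+00 1.50042371e+00]
(np.float64(284.53521494034345), np.float64(196.95335450363436))
(np.float64(283.9571388290261), np.float64(178.66034696144823))
```

View pics/wrist1.png

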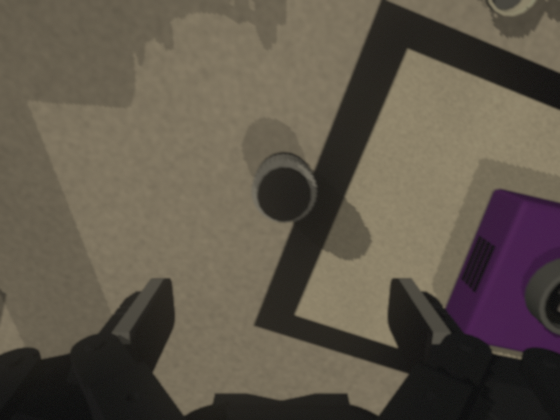

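The wrist view shows the jar with its cap at about (285,194), which matches the prediction of (284.5,197).

```bash
python3 - <<'E'
from h import *
import pickle
d=pickle.load(open('s1.pkl','rb'));W=d['wrist'];im=W['image']
print([int(im[r,285].sum()) for r in range(145,230,4)]); print([int(im[194,c].sum()) for c in range(245,330,4)])
z=cv2.resize(im[140:240,235:335,::-1],(600,600),interpolation=cv2.INTER_CUBIC); cv2.imwrite('pics/w1z.png',np.clip(z*2.2,0,255))
E
```

```text
[291, 284, 163, 230, 260, 255, 111, 108, 107, 105, 99, 100, 103, 104, 102, 100, 100, 102, 103, 201, 328, 335]
[335, 327, 322, 212, 114, 111, 109, 106, 107, 99, 100, 102, 95, 96, 97, 94, 111, 211, 121, 91, 86, 93][ WARN:0@0.765] global loadsave.cpp:1063 imwrite_ Unsupported depth image for selected encoder is fallbacked to CV_8U.
```

View pics/w1z.png

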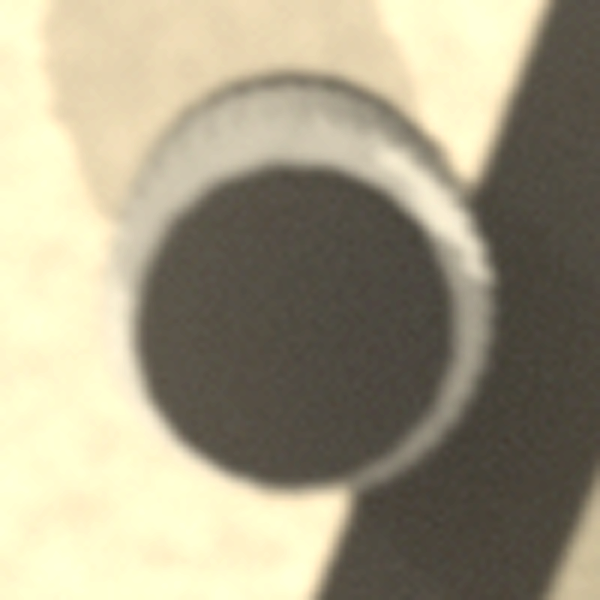

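```bash
python3 - <<'E'
from h import *
import pickle
d=pickle.load(open('s1.pkl','rb'));W=d['wrist']
p=onz(W,283.7,194.7,.074);print(p)
e=np.array([.484,.274])/2+p[:2]/2-manip.sense()['tcp_pos'][:2]
print(e, .372*e[0]-.928*e[1], -.928*e[0]-.372*e[1])
E
```

```text
[0.48553813 0.27538908 0.074     ]
[-0.0008979  -0.00055969] 0.00018536981018275238 0.001041455503497882
```

Emit:
carry_out --commands '[[[1.8,0,0.02,0,0,0,85],[3.6,0,0.03,0,0,0,85],[5.2,0,0.03,0,0,0,85],[6.8,0,0.03,0,0,0,85],[8.2,0,0.03,0,0,0,85]]]'

```text
t: 2.8
tcp_pos: [0.4847, 0.2706, 0.0245]
tool_rot: [-0.694, -0.133, 0.695, -0.134]
force: [0.3, 0.0, -0.7]
finger_gap: 0.996
```

Emit:
carry_out --commands '[[[0,0,0,0,0,0,70],[0,0,0,0,0,0,40],[0,0,0,0,0,0,40],[0,0,0,0,0,0,40],[0,0,0,0,0,0,40]]]' --force 50

```text
t: 3.3
tcp_pos: [0.4862, 0.2726, 0.0279]
tool_rot: [0.695, 0.134, -0.693, 0.134]
force: [0.8, 0.7, -1.9]
finger_gap: 0.638
```

```bash
python3 - <<'E'
from h import *
d={n:snap(n,n+'2.png') for n in('side','wrist')}
s=manip.sense();print(s['t'],s['tcp_pos'],s['force'],s['finger_gap'])
E
```

```text
3.4 [0.48577743 0.27256992 0.02731675] [-0.11975559  0.16979646 -1.43927396] 0.6428606306962344
```

View pics/side2.png

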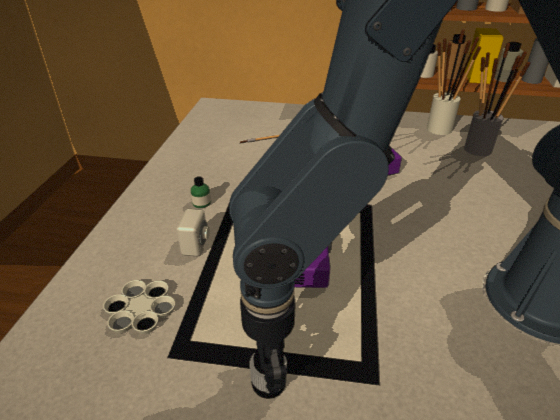

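View pics/wrist2.png

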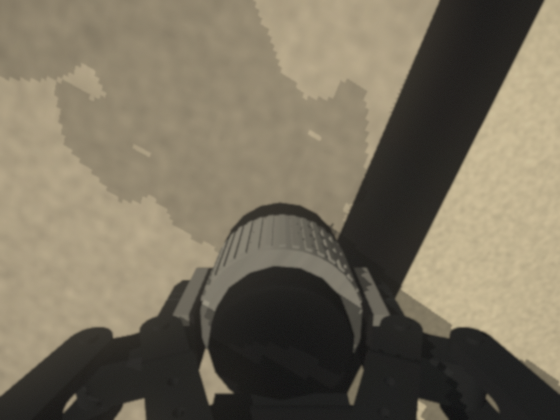

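The jar is gripped (opening about 55 mm). I'll lift it next.

Emit:
carry_out --commands '[[[-1,0,0,0,0,0,40],[-2.5,0,0,0,0,0,40],[-4,0,0,0,0,0,40],[-5.5,0,0,0,0,0,40],[-7,0,0,0,0,0,40]]]' --force 60

```text
t: 3.9
tcp_pos: [0.4847, 0.2723, 0.2031]
tool_rot: [-0.694, -0.134, 0.694, -0.134]
force: [0.4, 1.5, -2.5]
finger_gap: 0.638
```

Emit:
carry_out --commands '[[[0,1.2,0.3,0,0,0,40],[0,2.8,0.7,0,0,0,40],[0,4.5,1.2,0,0,0,40],[0,6.2,1.65,0,0,0,40],[0,8,2.1,0,0,0,40]]]'

```text
t: 4.4
tcp_pos: [0.5104, 0.066, 0.2017]
tool_rot: [0.694, 0.134, -0.694, 0.134]
force: [1.6, 0.6, -2.6]
finger_gap: 0.639
```

Emit:
carry_out --commands '[[[0,1.7,0.45,0,0,0,40],[0,3.4,0.9,0,0,0,40],[0,5.1,1.35,0,0,0,40],[0,6.8,1.8,0,0,0,40],[0,8.5,2.3,0,0,0,40]]]'

```text
t: 4.9
tcp_pos: [0.5363, -0.153, 0.2016]
tool_rot: [0.694, 0.134, -0.694, 0.134]
force: [0.4, -0.4, -1.8]
finger_gap: 0.64
```

```bash
python3 - <<'E'
from h import *
import pickle
d={n:snap(n,n+'3.png') for n in('side','top','wrist')}
pickle.dump(d,open('s3.pkl','wb'))
s=manip.sense();print(s['t'],s['tcp_pos'],s['force'],s['finger_gap'],s['q'])
im=d['wrist']['image']
print([int(im[335,c].sum()) for c in range(190,380,5)])
z=cv2.resize(im[180:420,160:410,::-1],(750,720),interpolation=cv2.INTER_CUBIC)[:600]; cv2.imwrite('pics/w3z.png',np.clip(z.astype(float)*2.2,0,255).astype(np.uint8))
E
```

```text
5.05 [ 0.53677992 -0.15436949  0.20153063] [-0.30360318 -0.51120494 -1.18095642] 0.6392969933118776 [-4.79965863e-01  4.75435585e-01  1.63357740e+00 -2.74422563e-04
  1.03112396e+00  7.14642522e-01]
[102, 94, 100, 291, 137, 94, 95, 89, 90, 88, 91, 87, 82, 79, 78, 82, 75, 77, 75, 70, 78, 82, 75, 73, 79, 78, 85, 75, 82, 79, 87, 85, 84, 199, 133, 89, 110, 102]
```

View pics/w3z.png

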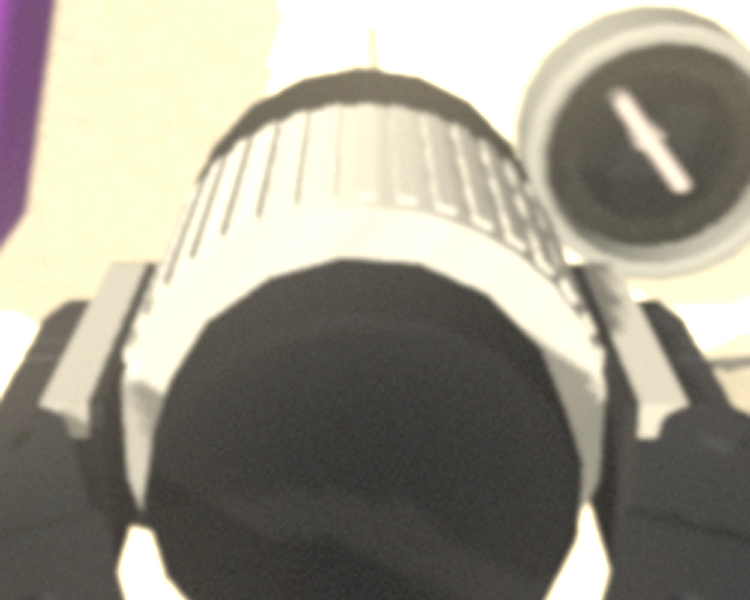

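View pics/wrist3.png

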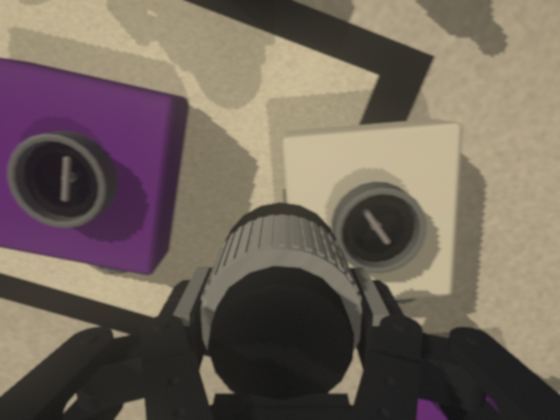

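```bash
python3 - <<'E'
from h import *
import pickle
d=pickle.load(open('s3.pkl','rb'));W=d['wrist']
s=manip.sense();t=s['tcp_pos'];print(t)
px=lambda x,y:(160+x/3-.33,180+y/3-.33)
print('pin',onz(W,*px(650,141),.071))
a=onz(W,*px(613,92),.071);b=onz(W,*px(688,190),.071);print('len',np.linalg.norm(b-a),'ang',np.degrees(np.arctan2(*(a-b)[1::-1])))
for y in(455,470,485):
  p=onz(W,*px(366.5,y),t[2]+.047)-t; print('cap off tool y,z',.372*p[0]-.928*p[1],-.928*p[0]-.372*p[1])
# predicted foot front edge if jar axis at tcp
for off in(-.002,0,.002):
  zz=np.array([-.928,-.372,0]);u=t+zz*(off-.028);print('foot top edge(24mm)',off,[((proj(W,u+[0,0,-.027+h])[0]-159.67)*3,(proj(W,u+[0,0,-.027+h])[1]-179.67)*3) for h in(.003,.024,.060)], 'cap edge',(np.array(proj(W,t+zz*(off-.023)+[0,0,.047]))-[159.67,179.67])*3)
im=W['image'];
E
```

```text
[ 0.53677992 -0.15436949  0.20153063]
pin [ 0.54621538 -0.23573012  0.071     ]
len 0.03485337859496534 ang 60.14915392487082
cap off tool y,z 0.003483589868207981 -0.007902376186922001
cap off tool y,z 0.0034754691581527723 -0.006133029072063169
cap off tool y,z 0.003467272494346683 -0.004347133090280875
foot top edge(24mm) -0.002 [(np.float64(339.87681152771904), np.float64(59.83234650056329)), (np.float64(337.6258649146853), np.float64(99.70432221994528)), (np.float64(332.00204790415694), np.float64(199.32138732296843))] cap edge [329.58289717 302.89308594]
foot top edge(24mm) 0 [(np.float64(340.02558899592987), np.float64(72.14559660217404)), (np.float64(337.8026445820625), np.float64(113.4685766706016)), (np.float64(332.25738727808096), np.float64(216.55102696366936))] cap edge [329.87968896 321.45834301]
foot top edge(24mm) 0.002 [(np.float64(340.1733611942417), np.float64(84.37564768283835)), (np.float64(337.97807478846926), np.float64(127.1277606430813)), (np.float64(332.5102199316498), np.float64(233.61151960695898))] cap edge [330.17324704 339.82132094]
```

```bash
python3 - <<'E'
from h import *
import pickle
for i in range(4):
  a=manip.sense();W=snap('wrist','tmp.png');b=manip.sense()
  print(a['t'],a['tcp_pos'].round(4),a['q'].round(4),a['force'].round(2), (-cv2.Rodrigues(np.array(W['rvec'],float))[0].T@np.array(W['tvec'],float).ravel()).round(4))
  print(W['rvec'])
for f in('s0','s1','s3'):
  W=pickle.load(open(f+'.pkl','rb'))['wrist'];print(f,-cv2.Rodrigues(np.array(W['rvec'],float))[0].T@np.array(W['tvec'],float).ravel(),W['rvec'],W['cx'])
E
```

```text
5.05 [ 0.5368 -0.1544  0.2015] [-4.8000e-01  4.7540e-01  1.6336e+00 -3.0000e-04  1.0311e+00  7.1460e-01] [-0.3  -0.51 -1.18] [ 0.6071 -0.1263  0.3446]
[-2.3834639   1.62036364  0.24388527]
5.1 [ 0.536  -0.1523  0.2013] [-4.7750e-01  4.7490e-01  1.6356e+00  4.0000e-04  1.0318e+00  7.1490e-01] [-0.04  0.61 -2.39] [ 0.6065 -0.1243  0.3443]
[-2.38517447  1.61766579  0.24674691]
5.15 [ 0.5357 -0.151   0.2011] [-4.7570e-01  4.7450e-01  1.6368e+00  5.0000e-04  1.0319e+00  7.1480e-01] [-0.41  0.66 -2.01] [ 0.6063 -0.1229  0.3441]
[-2.38647708  1.61533991  0.24759282]
5.2 [ 0.5357 -0.1503  0.2012] [-4.7450e-01  4.7430e-01  1.6372e+00  4.0000e-04  1.0317e+00  7.1470e-01] [-0.61  0.38 -1.87] [ 0.6062 -0.1221  0.3441]
[-2.38739473  1.61369287  0.24742728]
s0 [ 0.30261656 -0.55155827  0.3734951 ] [-2.3881092   1.61488517  0.24725948] 280.78621983981793
s1 [0.5561887  0.30631814 0.37453505] [-2.39438927  1.60868696  0.2440209 ] 280.78621983981793
s3 [ 0.60798787 -0.12907096  0.34509423] [-2.38148965  1.62191029  0.23824734] 280.78621983981793
```

```bash
python3 - <<'E'
from h import *
import pickle
for i in range(3): W=snap('wrist','tmp.png')
W=snap('wrist','w4.png'); s=manip.sense();t=s['tcp_pos'];print(s['t'],t,s['force'])
pickle.dump(W,open('s4.pkl','wb'))
z=cv2.resize(W['image'][180:380,160:410,::-1],(750,600),interpolation=cv2.INTER_CUBIC); cv2.imwrite('pics/w4z.png',np.clip(z.astype(float)*2.2,0,255).astype(np.uint8))
for off in(-.002,0,.002):
  zz=np.array([-.928,-.372,0]);u=t+zz*(off-.028);print(off,[(((np.array(proj(W,u+[0,0,-.027+h]))-[159.67,179.67])*3).round()) for h in(.003,.024,.060)], 'cap edge',(np.array(proj(W,t+zz*(off-.023)+[0,0,.047]))-[159.67,179.67])*3)
E
```

```text
5.45 [ 0.53642481 -0.15023076  0.20140927] [-0.22253889 -0.16442298 -2.08984103]
-0.002 [array([366.,  60.]), array([366., 101.]), array([367., 202.])] cap edge [366.93013664 306.26497124]
0 [array([366.,  73.]), array([366., 115.]), array([367., 219.])] cap edge [366.86754531 324.85563542]
0.002 [array([366.,  85.]), array([366., 128.]), array([367., 236.])] cap edge [366.80564292 343.24167718]
```

View pics/w4z.png

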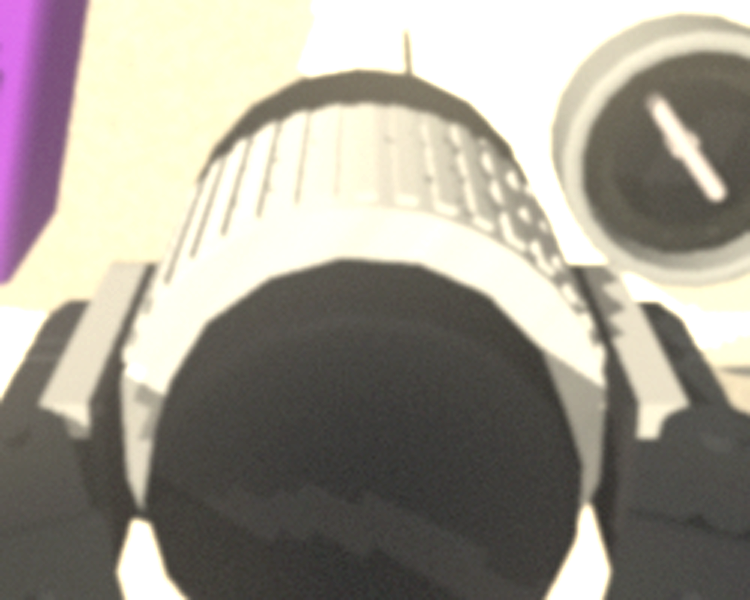

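```bash
python3 - <<'E'
from h import *
import pickle
W=pickle.load(open('s4.pkl','rb'));px=lambda x,y:(160+x/3-.33,180+y/3-.33)
p=onz(W,*px(686.5,148),.071);a=onz(W,*px(653,98),.071);b=onz(W,*px(720,198),.071)
print(p,np.linalg.norm(a-b),np.degrees(np.arctan2(*(a-b)[1::-1])))
# rim outer left edge/inner etc: inner rim top ellipse approx centre
for nm,x,y in(('outer rim left',553,125),('outer bottom',690,283)): print(nm,onz(W,*px(x,y),.082)-p)
d=np.array([.546,-.236])-[.536,-.1505]-[.001,.0004]
print(d,(.372*d[0]-.928*d[1])/.025,(-.928*d[0]-.372*d[1])/.025)
E
```

```text
[ 0.54662149 -0.23688306  0.071     ] 0.034191597250188756 57.611424098533966
outer rim left [-0.00458354  0.03827829  0.011     ]
outer bottom [-0.03074579 -0.01321054  0.011     ]
[ 0.009  -0.0859] 3.322528 0.9441119999999997
```

Emit:
carry_out --commands '[[[0,0.8,0.23,0,0,0,40],[0,1.8,0.5,0,0,0,40],[0,2.6,0.74,0,0,0,40],[0,3.1,0.9,0,0,0,40],[0,3.33,0.95,0,0,0,40]]]'

```text
t: 5.95
tcp_pos: [0.5454, -0.2387, 0.2012]
tool_rot: [0.694, 0.133, -0.694, 0.133]
force: [0.1, 0.5, -1.8]
finger_gap: 0.64
```

Emit:
carry_out --commands '[[[0.6,0,0,0,0,0,40],[1.5,0,0,0,0,0,40],[2.3,0,0,0,0,0,40],[2.9,0,0,0,0,0,40],[3.1,0,0,0,0,0,40]]]'

```text
t: 6.45
tcp_pos: [0.5441, -0.2361, 0.122]
tool_rot: [-0.693, -0.135, 0.695, -0.133]
force: [-0.8, -0.1, -1.6]
finger_gap: 0.644
```

Emit:
carry_out --commands '[[[0,0,0,0,0,0,40],[0,0,0,0,0,0,40],[0,0,0,0,0,0,40],[0,0,0,0,0,0,40],[0,0,0,0,0,0,40]]]'

```text
t: 6.95
tcp_pos: [0.5457, -0.2377, 0.1245]
tool_rot: [0.695, 0.134, -0.694, 0.134]
force: [0.5, 0.9, -1.8]
finger_gap: 0.637
```

```bash
python3 - <<'E'
from h import *
import pickle
d={n:snap(n,n+'5.png') for n in('side','top','wrist')}
pickle.dump(d,open('s5.pkl','wb'))
s=manip.sense();print(s['t'],s['tcp_pos'],s['force'],s['ft_torque'])
g=lambda im:np.clip(im.astype(float)*2,0,255).astype(np.uint8)[:,:,::-1]
cv2.imwrite('pics/s5z.png',cv2.resize(g(d['side']['image'])[110:230,210:370],(800,600),interpolation=cv2.INTER_CUBIC))
cv2.imwrite('pics/w5z.png',cv2.resize(g(d['wrist']['image'])[130:340,140:420],(800,600),interpolation=cv2.INTER_CUBIC))
E
```

```text
7.1 [ 0.54545647 -0.23762193  0.12406705] [-0.20804446  0.61034943 -2.01964461] [ 0.00783627  0.011349   -0.04862466]
```

View pics/s5z.png

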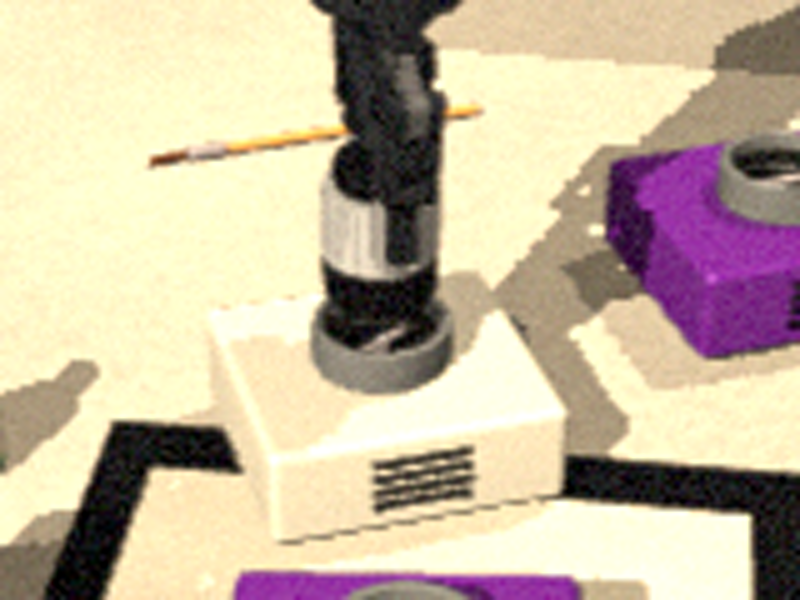

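View pics/w5z.png

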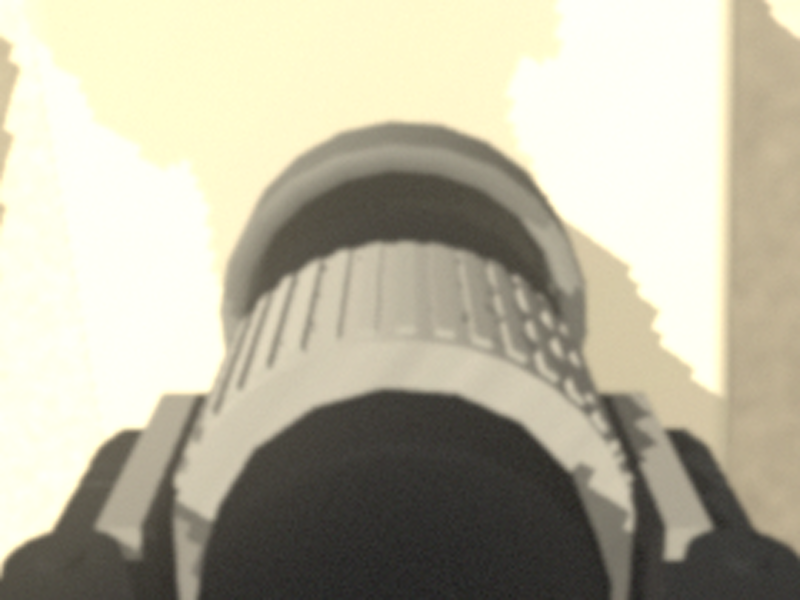

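```bash
python3 - <<'E'
from h import *
import pickle
W=pickle.load(open('s5.pkl','rb'))['wrist'];k=210/600
px=lambda x,y:(140+x*.35-.33,130+y*k-.33)
t=np.array([.5455,-.2376,.1241]); zz=np.array([-.928,-.372,0]);yy=np.array([.372,-.928,0])
for nm,x,y,z,r in(('rim outer',404,123,.082,.035),('rim inner/outer bevel',404,145,.082,.035),('rim inner',404,172,.082,.0295),('foot/collar',405,242,t[2]-.0273+.024,.028),('collar top',405,338,t[2]-.0273+.060,.028),('cap',405,450,t[2]+.0467,.023)):
  p=onz(W,*px(x,y),z)+zz*r; print(nm,p.round(4),((p-t)@yy).round(4),((p-t)@zz).round(4))
E
```

```text
rim outer [ 0.5495 -0.2361  0.082 ] 0.0002 -0.0043
rim inner/outer bevel [ 0.5458 -0.2376  0.082 ] 0.0002 -0.0003
rim inner [ 0.5463 -0.2374  0.082 ] 0.0002 -0.0008
foot/collar [ 0.5469 -0.2373  0.1208] 0.0002 -0.0014
collar top [ 0.5469 -0.2372  0.1568] 0.0002 -0.0015
cap [ 0.5456 -0.2377  0.1708] 0.0001 -0.0
```

Emit:
carry_out --commands '[[[0.1,0,0.03,0,0,0,40],[0.3,0,0.03,0,0,0,40],[0.5,0,0.03,0,0,0,40],[0.7,0,0.03,0,0,0,40],[0.88,0,0.03,0,0,0,40]]]'

```text
t: 7.6
tcp_pos: [0.5445, -0.2377, 0.1011]
tool_rot: [-0.694, -0.134, 0.695, -0.134]
force: [-0.2, 0.5, 2.3]
finger_gap: 0.637
```

Emit:
carry_out --commands '[[[0.02,0,0,0,0,0,40],[0.04,0,0,0,0,0,40],[0.06,0,0,0,0,0,40],[0.08,0,0,0,0,0,40],[0.08,0,0,0,0,0,40]]]'

```text
t: 8.1
tcp_pos: [0.5446, -0.2377, 0.1001]
tool_rot: [-0.694, -0.134, 0.694, -0.134]
force: [-1.9, 0.1, 3.7]
finger_gap: 0.637
```

```bash
cat > r.py <<'E'
from h import *
L=[]
for i in range(3):
  s=manip.sense();L.append(np.r_[s['tcp_pos'],s['force'],s['ft_torque']]);manip.snapshot('top')
s=manip.sense();L.append(np.r_[s['tcp_pos'],s['force'],s['ft_torque']])
m=np.mean(L,0);print(s['t'],m[:3].round(4),m[3:6].round(2),m[6:].round(3),s['q'][5].round(3),s['finger_gap'].round(3))
E
python3 r.py
```

```text
Traceback (most recent call last):
  File "r.py", line 6, in <module>
    m=np.mean(L,0);print(s['t'],m[:3].round(4),m[3:6].round(2),m[6:].round(3),s['q'][5].round(3),s['finger_gap'].round(3))
                                                                                                 ^^^^^^^^^^^^^^^^^^^^^
AttributeError: 'float' object has no attribute 'round'
```

```bash
sed -i "s/s\['finger_gap'\].round(3)/round(s['finger_gap'],3)/" r.py; python3 r.py
```

```text
8.4 [ 0.5446 -0.2377  0.0999] [-1.07  1.43  4.18] [ 0.258  0.326 -0.018] 0.59 0.638
```

Emit:
carry_out --commands '[[[0.02,0,0,0,0,0,40],[0.04,0,0,0,0,0,40],[0.06,0,0,0,0,0,40],[0.08,0,0,0,0,0,40],[0.1,0,0,0,0,0,40]]]'

```text
t: 8.9
tcp_pos: [0.5446, -0.2377, 0.0977]
tool_rot: [-0.694, -0.134, 0.694, -0.134]
force: [-2.5, 1.6, 9.5]
finger_gap: 0.639
```

```bash
python3 r.py
```

```text
9.05 [ 0.5446 -0.2377  0.0978] [-2.98  1.79  8.2 ] [0.49  0.54  0.019] 0.59 0.642
```

Emit:
carry_out --commands '[[[0.01,-0.01,0.01,0,0,0,40],[0.02,-0.012,0.01,0.5,0,0,40],[0.02,-0.014,0.01,1,0,0,40],[0.02,-0.016,0.01,1.5,0,0,40],[0.02,-0.018,0.009,2,0,0,40]]]'

```text
t: 9.55
tcp_pos: [0.5456, -0.2385, 0.0975]
tool_rot: [0.704, 0.071, -0.702, 0.073]
force: [-0.4, 0.5, 5.5]
finger_gap: 0.641
```

```bash
python3 r.py
```

```text
9.7 [ 0.5456 -0.2385  0.0975] [-0.6   0.48  5.92] [0.134 0.182 0.01 ] 0.765 0.641
```

Emit:
carry_out --commands '[[[0.02,0,0,0,0,0,40],[0.03,-0.002,0,0.5,0,0,40],[0.03,-0.004,0,1,0,0,40],[0.03,-0.006,0,1.5,0,0,40],[0.03,-0.008,-0.001,2,0,0,40]]]'

```text
t: 10.2
tcp_pos: [0.5459, -0.2384, 0.0968]
tool_rot: [0.708, 0.01, -0.706, 0.012]
force: [-0.2, 0.6, 5.4]
finger_gap: 0.634
```

```bash
python3 r.py
```

```text
10.35 [ 0.5459 -0.2384  0.0968] [0.01 0.58 5.99] [0.185 0.092 0.049] 0.94 0.64
```

Emit:
carry_out --commands '[[[0.02,0,0,0,0,0,40],[0.04,0,0,0,0,0,40],[0.06,0,0,0,0,0,40],[0.06,0,0,0,0,0,40],[0.06,0,0,0,0,0,40]]]'

```text
t: 10.85
tcp_pos: [0.5459, -0.2384, 0.0956]
tool_rot: [0.708, 0.01, -0.706, 0.012]
force: [-0.8, 0.7, 7.6]
finger_gap: 0.641
```

```bash
python3 r.py
```

```text
11.0 [ 0.5459 -0.2384  0.0956] [-0.67  0.54  7.3 ] [0.179 0.168 0.006] 0.94 0.639
```

Emit:
carry_out --commands '[[[0.02,0,0,0,0,0,40],[0.05,0,0,0,0,0,40],[0.08,0,0,0,0,0,40],[0.1,0,0,0,0,0,40],[0.1,0,0,0,0,0,40]]]'

```text
t: 11.5
tcp_pos: [0.5459, -0.2384, 0.0934]
tool_rot: [0.708, 0.01, -0.706, 0.012]
force: [-1.2, 0.9, 8.3]
finger_gap: 0.639
```

```bash
python3 r.py
```

```text
11.65 [ 0.5459 -0.2384  0.0934] [-1.01  0.88  8.92] [ 0.249  0.243 -0.007] 0.94 0.642
```

Emit:
carry_out --commands '[[[0.03,0,0,0,0,0,40],[0.06,0,0,0,0,0,40],[0.08,0,0,0,0,0,40],[0.1,0,0,0,0,0,40],[0.1,0,0,0,0,0,40]]]'

```text
t: 12.15
tcp_pos: [0.5459, -0.2384, 0.0913]
tool_rot: [0.708, 0.01, -0.706, 0.012]
force: [-1.6, 1.7, 11.9]
finger_gap: 0.636
```

```bash
python3 r.py
```

```text
12.3 [ 0.5459 -0.2384  0.0913] [-1.6   1.74 11.65] [ 0.256  0.306 -0.014] 0.94 0.636
```

Emit:
carry_out --commands '[[[0.02,0,0,0,0,0,40],[0.03,0,0,0,0,0,40],[0.04,0,0,0,0,0,40],[0.06,0,0,0,0,0,40],[0.06,0,0,0,0,0,40]]]'

```text
t: 12.8
tcp_pos: [0.546, -0.2384, 0.0911]
tool_rot: [0.709, 0.01, -0.705, 0.012]
force: [-3.2, 2.3, 18.6]
finger_gap: 0.637
```

```bash
python3 r.py
```

```text
12.95 [ 0.546  -0.2384  0.0911] [-3.39  2.73 18.71] [ 0.442  0.6   -0.043] 0.94 0.642
```

```bash
python3 - <<'E'
from h import *
d={n:snap(n,n+'6.png') for n in('side','top','wrist')}
g=lambda im:np.clip(im.astype(float)*2,0,255).astype(np.uint8)[:,:,::-1]
S=d['side'];cv2.imwrite('pics/s6z.png',cv2.resize(g(S['image'])[130:220,226:346],(800,600),interpolation=cv2.INTER_CUBIC))
cv2.imwrite('pics/w6z.png',cv2.resize(g(d['wrist']['image'])[130:340,140:420],(800,600),interpolation=cv2.INTER_CUBIC))
f=np.array([.3962-.5465,.6627+.2365]);f=.028*f/np.linalg.norm(f)
for h in(.082,.084,.088,.095,.124):
  r=.035 if h==.082 else .028
  p=np.array(proj(S,[.5465+f[0]*r/.028,-.2365+f[1]*r/.028,h])); print(h,((p-[226,130])*6.667).round())
E
```

```text
0.082 [400. 341.]
0.084 [400. 326.]
0.088 [400. 317.]
0.095 [400. 300.]
0.124 [400. 230.]
```

View pics/s6z.png

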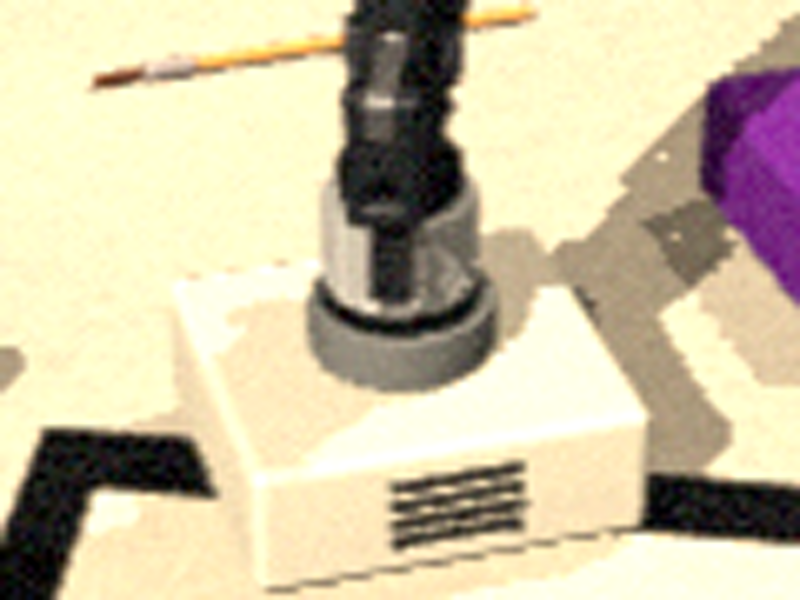

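View pics/w6z.png

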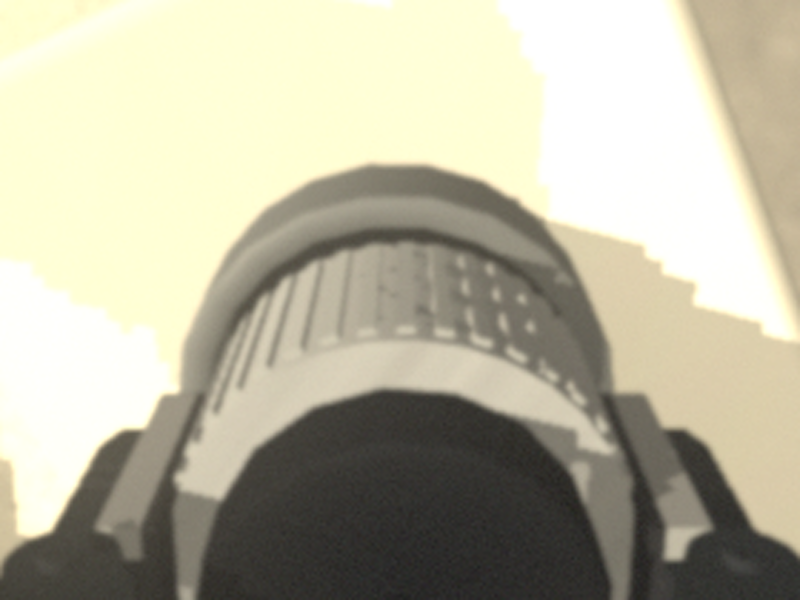

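View pics/top6.png

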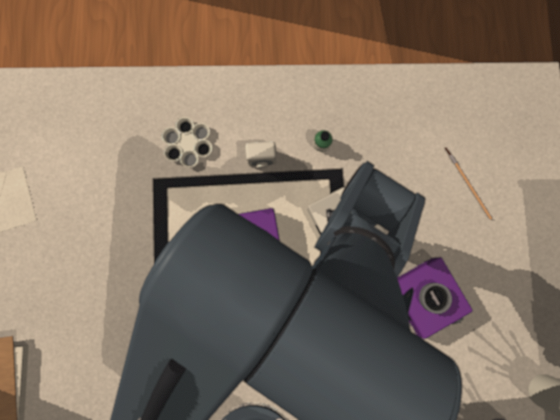

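The side view shows the collar's lower edge about 6 mm above the dock rim, at row 313. The predicted row is 317 for fully home and 300 for unkeyed. In the wrist view the jar hasn't slipped in the grip, and the top view shows the bystanders unmoved. I'm handing in while holding this push.

```bash
python3 r.py; python3 -c "
from station import manip
print(manip.sign_off())"
```

```text
13.25 [ 0.546  -0.2384  0.0911] [-3.47  2.64 18.9 ] [ 0.495  0.602 -0.014] 0.94 0.643
the job is handed in; nothing more can be done
None
```

The jar is keyed onto the drive pin and pushed fully home in the white mixer's dock. I handed the job in at about 13.3 s, still gripping the jar at 60 N and pushing down.

**What I did:** I gripped the jar by its knurled collar, kept it upright, lowered it into the dock and turned it about 20° under light push until it dropped over the pin.

**Checks that it is home:**
- **Force:** as the jar went down, the push rose at about the pad spring's rate (0.7 N/mm), with no stop at the pin. At the end there was a hard stop: the tool moved only 0.2 mm while the measured push went from 11.7 N to 18.7 N. With the jar's weight, that is about 21 N on the dock.
- **Height:** the tool stopped at 91.1 mm, and I expected 91.3 mm for fully home.
- **Side picture:** the collar's lower edge sits at row 313 of the enlarged crop. I predicted 317 for home and 300 for a jar stopped on the pin.
- **Surroundings:** the jar had not slipped in the grip. The ink bottle, timer and palette had not moved in the last top view.

**Small disagreements:**
- A sideways force of about 4 N remains on the tool, so the jar is probably touching the dock wall lightly.
- My first wrist reading of the jar was about 3.5 mm off because the arm was still swaying, so I measured again once it settled.
- The height reading at the grasp was about 1 mm uncertain. That is small next to the 7 mm difference between keyed and unkeyed.

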